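# Free a spice jar jammed across the chute of a jar dispenser

### The job

A spice jar went into the jar dispenser sideways and is jammed across the narrow part of the sloping chute, its ends caught under the orange lips. Push it back up the chute, out from under the lips, until it lies in the loading bay at the top, then lift it out and lay it gently in the big serving bowl, without dropping it. Leave the bowl upright and about where it stands, and do not knock the other things about.

Things in the scene. Friction and masses are not known exactly. Their poses are not given: they have to be found in the camera images.
- dispenser: fixed jar dispenser: sloping aluminium chute, white walls, orange throat, wooden base and deck; 310x132x250 mm. Origin on the worktop under the chute's centre line; +y UP the chute, +x across it, from the low front wall to the tall rear panel, z up. Chute inside 114 mm wide (x -57 to 57). All numbers below: its own axes, mm. Rear panel from x = 57 on, 115 high, 240 high from y = 30 on
- throat (a point): on the chute floor's centre line at the upper faces of the orange shoulders (y -64, z 38), where the jar is stopped. The shoulders fill |x| 37 to 57 from here down to y -130, so the throat is 74 wide, open above, room for shut fingers. Floor: flat 15 degree ramp from (y -130, z 20) to the crest (y 50, z 68)
- lip_end (a point): on the centre line at the upper end of the two orange lips (y -24, z 97), at the height of their top. They are 3 thick and roof |x| 37 to 57 over the jar's ends, from the shoulders to here, top 46.5 above the floor (square to it); the slot between them is 74 wide
- front_wall (a point): top of the low part of the front wall (x -59), beside the bay, y 85. Along the bay and from y about -12 on the wall (x -61 to -57) stands only 16 above the floor; below that, beside lips and throat, 46.5 above it
- bay (a point): on the floor at the lowest line of the loading bay's hollow, centre line (y 85, z 62). From the crest (y 50, z 68) the floor falls to here, then rises to (y 137, z 72); end panel y 137 to 141, top z 78. A jar lying across the chute here stays by itself, its axis about 21 above this point
- deck_edge (a point): middle of the front lower edge of the wooden deck that roofs the bay (x -10, y 85, z 240). Deck: x -10 to 63, y 26 to 145, 10 thick, two fixed jars on it. It leaves no room for an upright gripper over the bay or at the end of the push: lean back to the front about 30 degrees, fingers pointing down and to +x
- jar: the jammed spice jar: white with a printed label and a dark cap, 105 mm long, 41 mm diameter, about 0.11 kg; loose, lying across the chute (along the dispenser's x) against the shoulders, cap to the rear; smooth (friction 0.3 on the polished chute), rolls easily. Origin at the centre of its foot, own z along the jar to the cap
- jar_mid (a point): middle of the jar, on its axis
- bowl: big round cream stoneware serving bowl with a green inside, 255 mm across, rim 105 mm high, flat inner floor 12 mm above the worktop and about 80 mm across, wall rising outwards; about 1 kg, loose. Origin at the centre of its underside, z up
- lemon: yellow lemon, 83x58x58 mm, loose bystander; origin at its underside
- tomato_tin: green food tin, 75 mm across, 58 mm high, loose bystander; origin at its underside
- salt_shaker: glass salt shaker with a grey top, 44 mm across, 90 mm high, loose bystander; origin at its underside
- tea_tin: square salmon-pink canister, 70x70x110 mm, loose bystander; origin at its underside
- green_mug: green mug, 86 mm across, 125 mm with the handle, 96 mm high, loose bystander; origin at its underside

How it is judged:
By the outcome, as a careful person would: the job done as asked, in the order asked, and still so for the second after the job is handed in, with the robot touching nothing.
It also fails if it takes over 66 s, if anything falls off the work surface, if the arm or the gripper's body presses on something with over 40 N, if the wrist force passes 120 N, or if a joint passes its speed limit or range.

### The arm

A 6-joint arm with a two-finger parallel gripper is mounted at the origin on a cart in front of the work surface, level with it; the furniture and walls round the work are solid. World frame = base frame: x ahead of the robot, y to its left, z up, the work surface at z = 0. Lengths are in mm, angles in rad, forces in N, time in s.
With the tool pointing down it reaches from about 350 to 975 mm from the base axis. Payload 7.1 kg.
Tool frame: the origin (TCP) lies midway between the tips of the shut fingers; the grasp point (between the pads) lies 19 mm behind it; z points along the fingers, y is the line along which they close (so a half turn about z gives the same grasp; the last joint's range is limited). The gripper opens to 88 mm and grips with 3 to 60 N. Pads are 20 mm wide; open, the fingers measure 115 mm over their backs; the gripper's body (75 mm by 178 mm) begins 61 mm behind the grasp point.
Start: joints at [-1.354, 0.423, 1.63, -0, 1.089, -0.019], TCP at [146.032, -607.684, 222.675] pointing down, gripper open.
Joint ranges: [-3, 3], [-0.9, 2.11], [0.09, 2.58], [-1.31, 4.45], [0.11, 2.69], [-2.54, 2.54]. Speed limits (rad/s): [2.39, 2.39, 3.01, 3.14, 3.14, 3.14].

### API

Orientations are given as a rotation vector (axis times angle).
In Python, from workcell import ctrl gives the robot as it stands. The module is installed in compiled form; this text tells all that it offers.
- The arm moves only by the tool servo_tool, never from a script. Its argument "increments" is a list of rows, each a list of 7 numbers: the shift along the world's x, y, z in cm, then the turn, a rotation vector about the world's x, y, z in degrees, then the opening, from -1 (shut) to 1 (fully open). A call has 1 to 20 rows; each row is the pose to reach, as a shift and turn from the pose commanded when the call began; what a row does not reach only later rows make up. A row lasts 1/12 s, in which the tool goes at most 41.7 mm and 7.16 degrees, less where a joint would pass 70% of its speed; a pose out of reach is approached as far as the arm can. A call with a gripper value outside its range is refused whole. The fingers move at their own pace and stop on an object; the grip force is fixed at half the most. Time passes only in rows, so rows that repeat a pose let the fingers close. It gives the time, the measured TCP pose, the force, the opening and the grip force at its end, in the units of the state.
- ctrl.get_obs(): the state, without advancing time (a new reading comes with each control period).
- ctrl.get_image(name): name is "side" or "top" or "wrist"; returns a dict with "image" (384x512x3 uint8, red, green, blue), "fx", "fy", "cx", "cy" (pixels), "extrinsics" (4x4, takes a point from camera to world coordinates); the wrist camera has in their place "tool_from_camera" (4x4, takes a point from camera to tool coordinates, whose origin is the TCP and whose axes are the flange's). Camera axes: x right, y up, looking along -z (the intrinsics and any distortion apply to the point x, -y, -z); pixel columns grow to the right and rows downward; lengths in mm; the calibration is good to about 2 mm. A picture is of the moment at which its call begins: read the wrist's pose just before it. There is no depth.
- ctrl.close_job(): hands the job in; it is judged then, once.
The state is a dict: "t": time; "qpos": joint angles; "qvel": joint speeds; "joint_torque": joint torques, N m; "ee_pos": TCP position; "orientation": TCP orientation; "ft_force": force on the tool from outside, world axes, zero at the start; "moment": the same for the moment, N m; "width": finger opening in mm; "grasp_force": force on a finger pad.
Only numpy, scipy, OpenCV 4.12 (cv2) and the standard library are available. Lean on these libraries where they do the work, as an engineer would, in place of code of your own. Each camera call takes 0.05 s, during which the arm holds its last target. There are 200 camera calls.

## Working session

There is one attempt and no reset: what is moved stays moved. The work goes in short steps, Python scripts to look and compute and a tool call to move; the robot and the scene stay as the last step left them, time stands still between calls to the robot, and variables do not carry over. Pictures are saved under pics/ and viewed, at most 10 in all, crops included, and the job is handed in when it is done.

Besides the shell and the picture viewer there is one more tool, called after "Call:" by a JSON object that holds its "op" and its "data", one argument or row to a line. servo_tool: Moves the arm, as the interface text tells. Its arguments: {"type":"object","properties":{"increments":{"type":"array","items":{"type":"array","items":{"type":"number"}}}},"required":["increments"]}

```bash
mkdir -p pics
cat > h.py <<'E'
import numpy as np, cv2
from workcell import ctrl
from scipy.spatial.transform import Rotation as R
def shot(n):
    d=ctrl.get_image(n); np.savez('pics/'+n+'.npz',**d); return d
def ray(d,u,v):
    E=d['extrinsics']; r=np.array([(u-d['cx'])/d['fx'],-(v-d['cy'])/d['fy'],-1.]); r=E[:3,:3]@r
    return E[:3,3],r/np.linalg.norm(r)
def plane(d,u,v,z):
    o,r=ray(d,u,v); return o+r*(z-o[2])/r[2]
def tri(d1,p1,d2,p2):
    o1,a=ray(d1,*p1); o2,b=ray(d2,*p2)
    s=np.linalg.lstsq(np.c_[a,-b],o2-o1,rcond=None)[0]; p,q=o1+a*s[0],o2+b*s[1]
    return (p+q)/2,np.linalg.norm(p-q)
def proj(d,P):
    E=d['extrinsics']; c=E[:3,:3].T@(np.asarray(P,float)-E[:3,3]); return d['cx']-d['fx']*c[0]/c[2], d['cy']+d['fy']*c[1]/c[2]
E
python3 - <<'E'
from h import *
np.set_printoptions(precision=4,suppress=True)
o=ctrl.get_obs(); print({k:o[k] for k in o})
ims=[]
for n in ('side','top'):
    d=shot(n); print(n,d.keys(),d['fx'],d['fy'],d['cx'],d['cy'],d['extrinsics'])
    im=cv2.cvtColor(d['image'],cv2.COLOR_RGB2BGR)
    cv2.imwrite(f'pics/{n}0.png',cv2.resize(im,(800,600),interpolation=cv2.INTER_CUBIC))
E
```

```text
{'t': 0.0, 'qpos': array([-1.354 ,  0.4238,  1.6307,  0.    ,  1.0886, -0.019 ]), 'qvel': array([ 0.0024,  0.0003,  0.    ,  0.0009,  0.0003, -0.0002]), 'joint_torque': array([ -0.0019, -54.4631, -27.3662,   0.0642,   0.0228,  -0.0001]), 'ee_pos': array([ 145.9304, -607.1593,  221.9153]), 'orientation': array([-3.1183, -0.3693,  0.0002]), 'ft_force': array([-0.7569,  0.3689,  1.0884]), 'moment': array([-0.0239, -0.0659,  0.0305]), 'grasp_force': 0.0, 'width': 87.65350505872341}
side dict_keys(['image', 'fx', 'fy', 'cx', 'cy', 'extrinsics']) 453.8598383965713 453.8598383965713 256.19068566519 190.55905866658804 [[   0.7347    0.5726   -0.3637    6.8413]
 [  -0.6783    0.625    -0.3863 -557.2416]
 [   0.0061    0.5305    0.8476 1375.8409]
 [   0.        0.        0.        1.    ]]
top dict_keys(['image', 'fx', 'fy', 'cx', 'cy', 'extrinsics']) 443.2031550070607 443.2031550070607 253.90810977980618 195.93082959681922 [[  -0.0624    0.917    -0.3939  -78.2505]
 [  -0.998    -0.0543    0.0316   22.319 ]
 [   0.0076    0.3951    0.9186 1514.4977]
 [   0.        0.        0.        1.    ]]
```

View pics/side0.png

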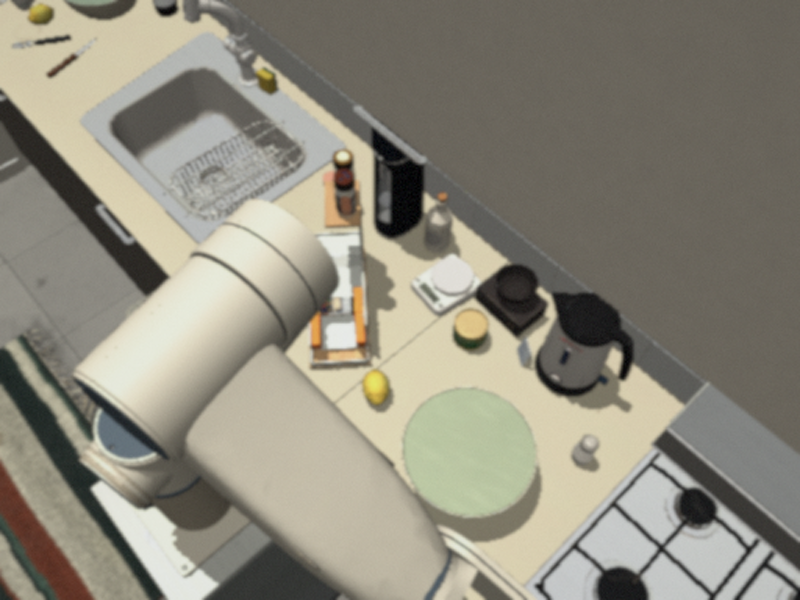

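View pics/top0.png

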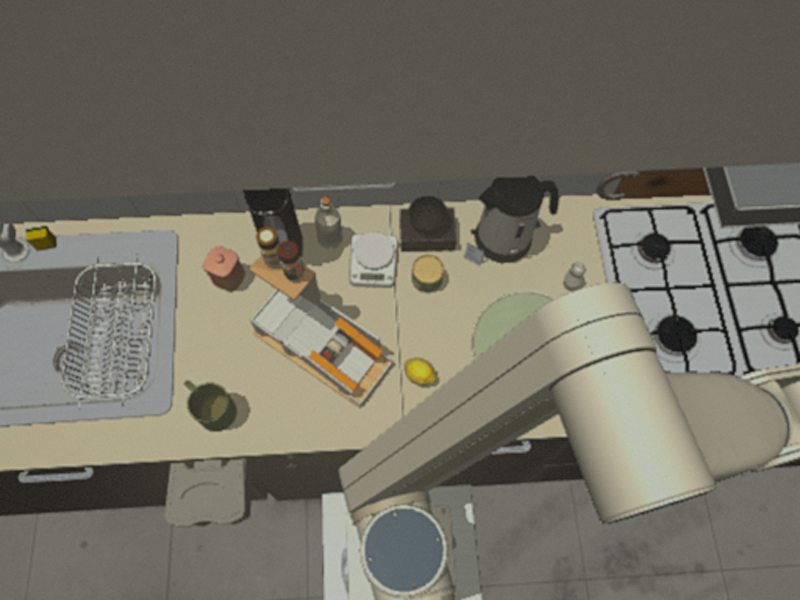

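The side view shows the dispenser partly behind the arm (orange throat about (340,325)), the lemon at (375,387), and the bowl at (470,450). The top view shows the whole dispenser: orange lips at (345,355), loading bay end at (265,310). The bowl at (520,335) is partly hidden. Next I'll crop in on the dispenser.

Run:
```python
from h import *
t=np.load('pics/top.npz'); s=np.load('pics/side.npz')
a=t['image'][155:265,150:260]; b=s['image'][90:240,190:250]
a=cv2.resize(a,(550,550),interpolation=cv2.INTER_CUBIC)
b=cv2.resize(b,(240,600),interpolation=cv2.INTER_CUBIC)
c=np.zeros((600,800,3),np.uint8); c[:550,:550]=a; c[:,555:795]=b
cv2.imwrite('pics/crop1.png',c[:,:,::-1])
for n,d in (('top',t),('side',s)):
    h=cv2.cvtColor(d['image'],cv2.COLOR_RGB2HSV)
    m=cv2.inRange(h,(6,190,120),(16,255,255)); 
    k,l,st,ce=cv2.connectedComponentsWithStats(m)
    for i in range(1,k):
        if st[i,4]>25: 
            ct=cv2.findContours((l==i).astype(np.uint8),0,2)[0][0]; print(n,st[i],ce[i],cv2.boxPoints(cv2.minAreaRect(ct)).round(1).tolist())
    m=cv2.inRange(h,(22,150,100),(32,255,255)); 
    k,l,st,ce=cv2.connectedComponentsWithStats(m)
    for i in range(1,k):
        if st[i,4]>40: print(n,'yellow',st[i],ce[i], plane(d,*ce[i],29))
```

```text
top [221 209  17  16  30] [227.96666667 215.63333333] [[221.0, 210.0], [224.10000610351562, 207.39999389648438], [237.60000610351562, 223.5], [234.39999389648438, 226.10000610351562]]
top yellow [ 17 146  13   8  77] [ 22.8961039  149.63636364] [801.95480471 836.32149079  29.        ]
top yellow [259 230  20  16 235] [268.48085106 237.4893617 ] [397.31724544 -69.93477723  29.        ]
side yellow [165  45  10   7  42] [169.38095238  48.33333333] [801.28720415 847.43225649  29.        ]
side yellow [234 238  14  20 140] [239.94285714 249.31428571] [393.71437808 -72.83523745  29.        ]
```

View pics/crop1.png

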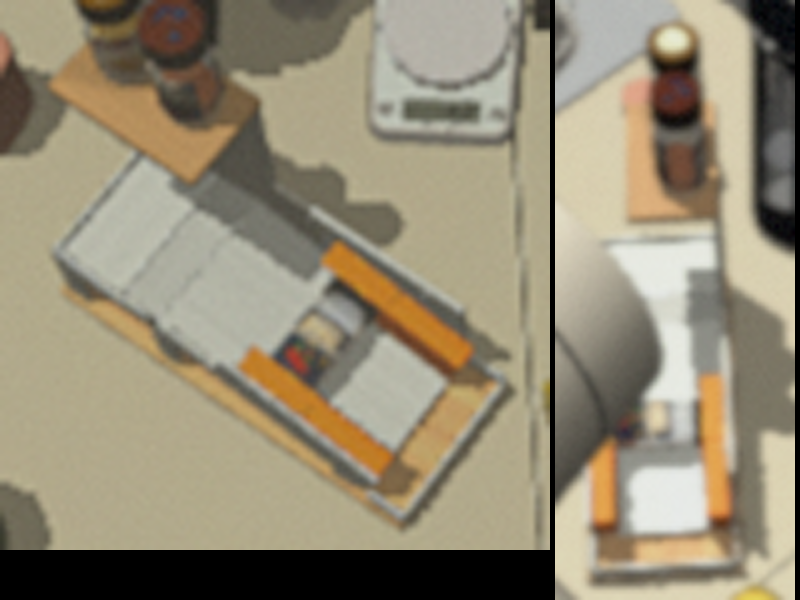

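The top crop shows the jar lying between the lips. Lip upper ends are at about (331,252) and (248,357), deck corners at (197,181), (52,86) and (260,100), and the end panel corner at (55,252). I'll fit the dispenser pose (x, y, yaw) from these points.

```bash
cat >> h.py <<'E'
def D2W(p,q):  # pose p=(x,y,yaw) dispenser->world
    c,s=np.cos(p[2]),np.sin(p[2]); q=np.atleast_2d(q).astype(float)
    return np.c_[p[0]+c*q[:,0]-s*q[:,1], p[1]+s*q[:,0]+c*q[:,1], q[:,2]]
E
python3 - <<'E'
from h import *
from scipy.optimize import least_squares
np.set_printoptions(precision=2,suppress=True)
t=np.load('pics/top.npz'); s=np.load('pics/side.npz')
T=[((-10,26,250),(197,181)),((-10,145,250),(52,86)),((63,26,250),(260,100)),((-61,141,78),(55,252)),((57,-24,97),(340,242)),((37,-24,97),(322,262)),((-57,-24,97),(240,365)),((-37,-24,97),(257,348))]
S=[((-10,26,250),(628,219)),((63,26,250),(715,217)),((57,-24,97),(722,375)),((37,-24,97),(700,375)),((57,139,78),(715,238))]
obs=[(t,q,(c[0]/5+149.6,c[1]/5+154.6)) for q,c in T]+[(s,q,((c[0]-555)/4+189.6,c[1]/4+89.6)) for q,c in S]
f=lambda p:np.concatenate([np.subtract(proj(d,D2W(p,q)[0]),c) for d,q,c in obs])
r=least_squares(f,[450,100,-1+0.3],loss='soft_l1'); p=r.x
best=min((least_squares(f,[450,100,a],loss='soft_l1') for a in np.arange(-3,3,.7)),key=lambda r:r.cost); p=best.x
print(p,np.degrees(p[2])); print(f(p).reshape(-1,2))
P={'throat':(0,-64,38),'lip_end':(0,-24,97),'bay':(0,85,62),'deck':(-10,85,240),'jarmid':(0,-48,68)}
for k,v in P.items(): print(k,D2W(p,v), np.array(proj(t,D2W(p,v)[0])))
np.save('pose.npy',p)
# jar rough ctr
print(plane(t,323/5+149.6,328/5+154.6,80))
# bowl: rim plane
for n,d in (('top',t),('side',s)):
    h=cv2.cvtColor(d['image'],cv2.COLOR_RGB2HSV)
    m=cv2.inRange(h,(36,25,90),(70,110,255)); k,l,st,ce=cv2.connectedComponentsWithStats(m)
    i=1+np.argmax(st[1:,4]); ct=cv2.findContours((l==i).astype(np.uint8),0,1)[0]; ct=max(ct,key=len)[:,0]
    W=np.array([plane(d,*c,105)[:2] for c in ct]); hull=cv2.convexHull(W.astype(np.float32))[:,0]
    print(n,st[i],ce[i],'minmax',W.min(0),W.max(0), cv2.minEnclosingCircle(W.astype(np.float32)))
E
```

```text
[482.74 154.77  43.31] 2481.4860841239733
[[-0.51  0.68]
 [-1.02 -0.05]
 [ 1.19 -0.35]
 [-0.81 -0.02]
 [-0.03 -0.52]
 [ 0.09 -0.12]
 [-0.29  0.44]
 [-0.06 -0.73]
 [-0.42  0.8 ]
 [ 1.22  0.03]
 [ 0.22  0.61]
 [-0.25  0.96]
 [ 0.15 -0.42]]
throat [[442.88 104.69  38.  ]] [218.11 227.18]
lip_end [[467.79 135.99  97.  ]] [207.56 215.1 ]
bay [[535.67 221.28  62.  ]] [183.92 202.06]
deck [[527.84 227.5  240.  ]] [174.22 182.94]
jarmid [[452.85 117.21  68.  ]] [213.83 221.81]
[454.24 114.98  80.  ]
top [303 188  51  41 882] [322.83 203.5 ] minmax [ 398.91 -372.11] [ 540.33 -186.59] ((461.7585144042969, -279.51092529296875), 111.79832458496094)
side [ 258  249   85   81 5303] [299.87 288.94] minmax [ 298.52 -429.02] [ 542.35 -186.49] ((420.17626953125, -307.9957580566406), 123.03962707519531)
```

```bash
cat >> h.py <<'E'
def toolD(L,T,mode):  # columns x,y,z in dispenser axes; push: closing along x ; grasp: closing along y
    L,T=np.radians([L,T]); y=np.array([np.cos(L),0,np.sin(L)]); z0=np.array([np.sin(L),0,-np.cos(L)]); x0=np.array([0,1.,0])
    if mode=='grasp': return np.c_[-y,x0,z0]@np.diag([1,1,1])   # x=-y: x cross y = z
    return np.c_[np.cos(T)*x0-np.sin(T)*z0,y,np.cos(T)*z0+np.sin(T)*x0]
def sd(P,lo,hi): # distance to box
    d=np.maximum(np.maximum(np.array(lo)-P,P-np.array(hi)),0); return np.linalg.norm(d,axis=1)
def grid(a,b,n=12): return np.stack(np.meshgrid(*[np.linspace(i,j,n) for i,j in zip(a,b)]),-1).reshape(-1,3)
OB={'rear':((57,-150,0),(63,30,115)),'tall':((57,30,0),(63,145,240)),'deck':((-10,26,240),(63,145,250)),'jars':((5,30,250),(63,145,380)),
 'fwallhi':((-61,-130,0),(-57,-12,97)),'lip':((-57,-64,85),(-37,-24,97)),'lip2':((37,-64,85),(57,-24,97)),'sh':((-57,-130,0),(-37,-64,86)),'sh2':((37,-130,0),(57,-64,86)),'endp':((-61,137,0),(57,141,78)),'fwlo':((-61,-12,0),(-57,137,84))}
def clear(tcp,Rm,g):
    parts={'body':grid((-37.5,-89,-200),(37.5,89,-80)),'wrist':grid((-60,-60,-350),(60,60,-200)),
     'fing':np.r_[grid((-10,g/2,-80),(10,g/2+13.5,0)),grid((-10,-g/2-13.5,-80),(10,-g/2,0))]}
    out=[]
    for n,p in parts.items():
        W=p@Rm.T+tcp
        k=min(((sd(W,*b).min().round(1),o) for o,b in OB.items())); out.append((n,)+k)
    # floor clearance of fingers
    W=parts['fing']@Rm.T+tcp; f=np.interp(W[:,1],[-130,50,85,137],[20,68,62,72]); ok=abs(W[:,0])<57
    out.append(('floor',(W[:,2]-f)[ok].min().round(1))); return out
E
python3 - <<'E'
from h import *
t15=np.radians(15)
for L,T in ((15,15),(20,15),(25,15),(30,15),(20,25)):
  Rm=toolD(L,T,'push')
  for s in (-30,-15,10,40,80,100):   # TCP ramp coordinate from throat, height n
    n=13+ (2 if L>20 else 0); tcp=np.array([0,-64+s*np.cos(t15)-n*np.sin(t15),38+s*np.sin(t15)+n*np.cos(t15)])
    print(L,T,s,tcp.round(),clear(tcp,Rm,24))
for L in (25,30):
  Rm=toolD(L,0,'grasp'); tcp=np.array([0,85,83.])+9*Rm[:,2]; print(L,tcp,clear(tcp,Rm,52))
E
```

```text
15 15 -30 [  0. -96.  43.] [('body', np.float64(6.7), 'fwallhi'), ('wrist', np.float64(116.4), 'deck'), ('fing', np.float64(0.0), 'sh'), ('floor', np.float64(7.1))]
15 15 -15 [  0. -82.  47.] [('body', np.float64(6.6), 'fwallhi'), ('wrist', np.float64(102.2), 'deck'), ('fing', np.float64(0.1), 'sh'), ('floor', np.float64(7.2))]
15 15 10 [  0. -58.  53.] [('body', np.float64(10.9), 'fwallhi'), ('wrist', np.float64(79.2), 'deck'), ('fing', np.float64(0.0), 'lip'), ('floor', np.float64(7.2))]
15 15 40 [  0. -29.  61.] [('body', np.float64(18.3), 'fwallhi'), ('wrist', np.float64(52.5), 'jars'), ('fing', np.float64(0.9), 'lip'), ('floor', np.float64(7.2))]
15 15 80 [ 0. 10. 71.] [('body', np.float64(4.6), 'tall'), ('wrist', np.float64(13.9), 'jars'), ('fing', np.float64(14.4), 'lip'), ('floor', np.float64(7.3))]
15 15 100 [ 0. 29. 76.] [('body', np.float64(0.0), 'deck'), ('wrist', np.float64(1.1), 'jars'), ('fing', np.float64(27.6), 'fwlo'), ('floor', np.float64(7.3))]
20 15 -30 [  0. -96.  43.] [('body', np.float64(3.3), 'fwallhi'), ('wrist', np.float64(116.6), 'deck'), ('fing', np.float
[... 3483 characters left out ...]
loat64(3.6))]
20 25 80 [ 0. 10. 71.] [('body', np.float64(13.7), 'fwallhi'), ('wrist', np.float64(53.8), 'jars'), ('fing', np.float64(5.9), 'lip'), ('floor', np.float64(3.7))]
20 25 100 [ 0. 29. 76.] [('body', np.float64(3.6), 'tall'), ('wrist', np.float64(36.4), 'jars'), ('fing', np.float64(23.8), 'fwallhi'), ('floor', np.float64(3.7))]
25 [ 3.80356436 85.         74.84322992] [('body', np.float64(19.8), 'deck'), ('wrist', np.float64(31.3), 'jars'), ('fing', np.float64(12.5), 'endp'), ('floor', np.float64(1.0))]
30 [ 4.5        85.         75.20577137] [('body', np.float64(30.6), 'fwallhi'), ('wrist', np.float64(44.0), 'deck'), ('fing', np.float64(12.5), 'endp'), ('floor', np.float64(0.6))]
```

```bash
cat >> h.py <<'E'
pose=np.load('pose.npy'); t15=np.radians(15)
def toolG(L,T):
    L,T=np.radians([L,T]); z0=np.array([np.sin(L),0,-np.cos(L)]); x=-np.array([np.cos(L),0,np.sin(L)]); y0=np.array([0,1.,0])
    y=np.cos(T)*y0-np.sin(T)*z0; z=np.cos(T)*z0+np.sin(T)*y0; return np.c_[x,y,z]
def ramp(s,n): return np.array([0,-64+s*np.cos(t15)-n*np.sin(t15),38+s*np.sin(t15)+n*np.cos(t15)])
def toW(tcp,Rm): return D2W(pose,tcp)[0], R.from_euler('z',pose[2]).as_matrix()@Rm
def inc(frm,to): # frm=(pos,Rmat)
    return ((to[0]-frm[0])/10).round(2), np.degrees(R.from_matrix(to[1]@frm[1].T).as_rotvec()).round(2)
def now():
    o=ctrl.get_obs(); return o['ee_pos'],R.from_rotvec(o['orientation']).as_matrix()
E
python3 - <<'E'
from h import *
np.set_printoptions(precision=2,suppress=True)
Rm=toolG(25,15)
for s in (20.5,60,90): 
  c=ramp(s,20.5)+[-1,0,0]; tcp=c+9*Rm[:,2]; print(s,tcp,clear(tcp,Rm,50))
for L,d in ((25,7),(25,9)):
  Rb=toolG(L,0); tcp=np.array([-1,85,83.])+d*Rb[:,2]; print(tcp,clear(tcp,Rb,50))
c=ramp(20.5,20.5)+[-1,0,0]; tcp=c+9*Rm[:,2]
g=toW(tcp,Rm); hov=toW(tcp-150*Rm[:,2],Rm)
print('grasp',g[0],R.from_matrix(g[1]).as_rotvec(),'hover',hov[0]); n=now(); print(inc(n,hov))
E
```

```text
20.5 [  2.67 -47.17  55.23] [('body', np.float64(0.0), 'fwallhi'), ('wrist', np.float64(73.0), 'deck'), ('fing', np.float64(8.4), 'lip'), ('floor', np.float64(8.0))]
60 [ 2.67 -9.02 65.45] [('body', np.float64(3.3), 'fwallhi'), ('wrist', np.float64(46.7), 'deck'), ('fing', np.float64(12.7), 'lip'), ('floor', np.float64(8.1))]
90 [ 2.67 19.96 73.22] [('body', np.float64(9.9), 'fwallhi'), ('wrist', np.float64(36.4), 'jars'), ('fing', np.float64(15.9), 'lip'), ('floor', np.float64(8.3))]
[ 1.96 85.   76.66] [('body', np.float64(21.0), 'deck'), ('wrist', np.float64(33.2), 'jars'), ('fing', np.float64(13.5), 'endp'), ('floor', np.float64(3.0))]
[ 2.8  85.   74.84] [('body', np.float64(20.7), 'deck'), ('wrist', np.float64(32.3), 'jars'), ('fing', np.float64(13.5), 'endp'), ('floor', np.float64(1.2))]
grasp [455.45 116.19  55.23] [0.8  2.52 0.14] hover [383.36 123.94 186.54]
(array([23.74, 73.12, -3.55]), array([-34.4 , -11.4 , 127.94]))
```

Call:
{"op": "servo_tool", "data": {
  "increments": [
    [26, 31, 8, -17, -6, 64, 0.15],
    [26, 31, 8, -17, -6, 64, 0.15],
    [26, 31, 8, -17, -6, 64, 0.15],
    [26, 31, 8, -17, -6, 64, 0.15],
    [26, 31, 8, -17, -6, 64, 0.15],
    [26, 31, 8, -17, -6, 64, 0.15],
    [26, 31, 8, -17, -6, 64, 0.15],
    [26, 31, 8, -17, -6, 64, 0.15],
    [26, 31, 8, -17, -6, 64, 0.15],
    [26, 31, 8, -17, -6, 64, 0.15],
    [26, 31, 8, -17, -6, 64, 0.15],
    [26, 31, 8, -17, -6, 64, 0.15],
    [26, 31, 8, -17, -6, 64, 0.15]
  ]
}}

```text
t: 1.18
ee_pos: [405.8, -297.5, 302.4]
orientation: [2.214, 1.794, 0.094]
ft_force: [-1.5, 0.6, -0.2]
width: 50.6
grasp_force: 0.0
```

Run:
```python
from h import *
np.set_printoptions(precision=2,suppress=True)
Rm=toolG(25,15);c=ramp(20.5,20.5)+[-1,0,0]; tcp=c+9*Rm[:,2]
hov=toW(tcp-150*Rm[:,2],Rm); n=now(); print(n[0],ctrl.get_obs()['qpos'],inc(n,hov))
```

```text
[ 405.84 -297.51  302.4 ] [-0.65  0.01  2.   -0.01  0.83 -0.44] (array([ -2.25,  42.15, -11.59]), array([-17.56,  -5.73,  63.82]))
```

Call:
{"op": "servo_tool", "data": {
  "increments": [
    [-2.2, 42.1, -3, -17.5, -5.7, 63.8, 0.15],
    [-2.2, 42.1, -3, -17.5, -5.7, 63.8, 0.15],
    [-2.2, 42.1, -3, -17.5, -5.7, 63.8, 0.15],
    [-2.2, 42.1, -3, -17.5, -5.7, 63.8, 0.15],
    [-2.2, 42.1, -3, -17.5, -5.7, 63.8, 0.15],
    [-2.2, 42.1, -3, -17.5, -5.7, 63.8, 0.15],
    [-2.2, 42.1, -3, -17.5, -5.7, 63.8, 0.15],
    [-2.2, 42.1, -3, -17.5, -5.7, 63.8, 0.15],
    [-2.2, 42.1, -3, -17.5, -5.7, 63.8, 0.15],
    [-2.2, 42.1, -3, -17.5, -5.7, 63.8, 0.15],
    [-2.2, 42.1, -3, -17.5, -5.7, 63.8, 0.15],
    [-2.2, 42.1, -11.5, -17.5, -5.7, 63.8, 0.15],
    [-2.2, 42.1, -11.5, -17.5, -5.7, 63.8, 0.15],
    [-2.2, 42.1, -11.5, -17.5, -5.7, 63.8, 0.15],
    [-2.2, 42.1, -11.5, -17.5, -5.7, 63.8, 0.15]
  ]
}}

```text
t: 2.43
ee_pos: [382.2, 121.2, 184.3]
orientation: [0.803, 2.526, 0.128]
ft_force: [-1.2, -0.2, 1.1]
width: 50.6
grasp_force: 0.0
```

Run:
```python
from h import *
np.set_printoptions(precision=2,suppress=True)
Rm=toolG(25,15);c=ramp(20.5,20.5)+[-1,0,0]; tcp=c+9*Rm[:,2]
hov=toW(tcp-150*Rm[:,2],Rm); n=now(); print(n[0],ctrl.get_obs()['qpos'],inc(n,hov))
d=ctrl.get_image('wrist'); M=d['tool_from_camera']; print(M,d['fx'],d['cx'],d['cy'])
E4=np.eye(4);E4[:3,:3]=n[1];E4[:3,3]=n[0]; d['extrinsics']=E4@M; np.savez('pics/wrist.npz',**d)
im=d['image'][:,:,::-1].copy(); im=cv2.resize(im,(800,600),interpolation=cv2.INTER_CUBIC); k=800/512
for q,col in (((37,-24,97),(0,0,255)),((-37,-24,97),(0,0,255)),((57,-24,97),(255,0,0)),((-57,-24,97),(255,0,0)),((0,-49.5,63),(0,255,0)),((0,-64,38),(255,255,0)),((0,85,62),(255,0,255)),((-61,141,78),(0,255,255)),((-10,26,240),(0,255,255))):
    u,v=proj(d,D2W(pose,q)[0]); print(q,u*k,v*k); cv2.circle(im,(int(u*k),int(v*k)),4,col,1)
cv2.imwrite('pics/wrist1.png',im)
```

```text
[382.25 121.23 184.35] [ 0.49  0.03  2.4  -0.78  0.4   0.22] (array([0.11, 0.27, 0.22]), array([ 0.16, -0.42,  0.16]))
[[  -0.      0.96    0.28   76.53]
 [   1.      0.      0.     -0.02]
 [  -0.      0.28   -0.96 -161.9 ]
 [   0.      0.      0.      1.  ]] 340.5308226700055 252.6681856003049 192.476070676324
(37, -24, 97) 449.8328221712744 365.20122377586574
(-37, -24, 97) 475.02134313580643 265.87704715348957
(57, -24, 97) 444.27524004976726 387.1160582755654
(-57, -24, 97) 483.4373549349654 232.6907618780374
(0, -49.5, 63) 402.04526070271515 283.85094055037797
(0, -64, 38) 369.51808428319015 259.81253509639663
(0, 85, 62) 601.8287626941401 269.81848234492946
(-61, 141, 78) 738.2629803413664 197.24032792040452
(-10, 26, 240) 718.9769275186226 552.0282318291072
```

View pics/wrist1.png

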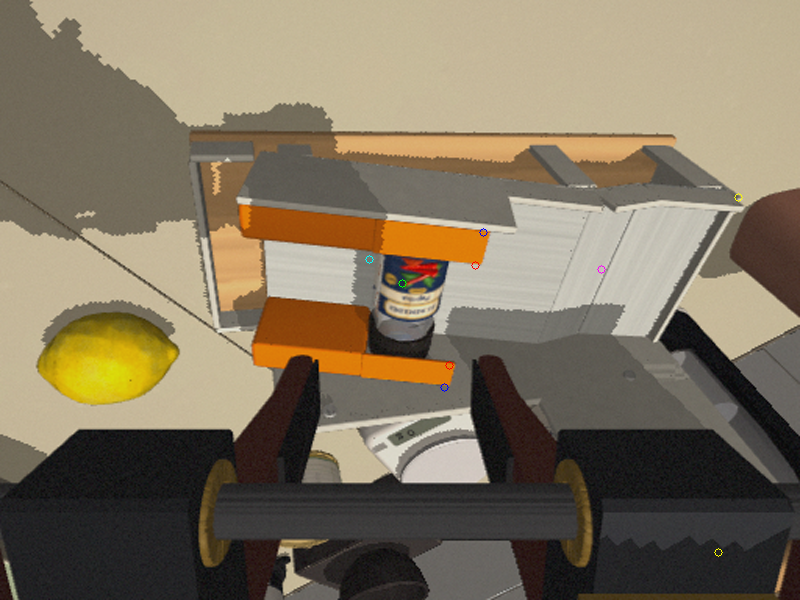

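The wrist view shows the jar between the lips with its middle at about (409,290). Lip-end corners are at (484,264) and (455,362), about 6 px right of and 2 px above the predictions. That is roughly +3.5 mm up the chute and -1.5 mm in x. I'll shift the pose by that much and descend.

```bash
python3 - <<'E'
from h import *
np.set_printoptions(precision=2,suppress=True)
p=pose.copy(); q=D2W(p,(-1.5,3.5,0))[0]; p[:2]=q[:2]; np.save('pose.npy',p)
E
python3 - <<'E'
from h import *
np.set_printoptions(precision=2,suppress=True)
Rm=toolG(25,15);c=ramp(20.5,20.5)+[-1,0,0]; tcp=c+9*Rm[:,2]; n=now()
d=np.load('pics/wrist.npz'); 
for b in (60,0): print(b,inc(n,toW(tcp-b*Rm[:,2],Rm)))
E
```

```text
60 (array([ 4.42,  0.12, -7.84]), array([ 0.08, -0.25,  0.17]))
0 (array([  7.3 ,  -0.19, -13.09]), array([ 0.08, -0.25,  0.17]))
```

Call:
{"op": "servo_tool", "data": {
  "increments": [
    [1.5, 0, -2.6, 0, 0, 0, 0.23],
    [3, 0, -5.2, 0, 0, 0, 0.23],
    [4.4, 0.1, -7.8, 0, 0, 0, 0.23],
    [4.4, 0.1, -7.8, 0, 0, 0, 0.23],
    [4.4, 0.1, -7.8, 0, 0, 0, 0.23]
  ]
}}

```text
t: 2.9
ee_pos: [430.9, 125.1, 117.9]
orientation: [0.802, 2.531, 0.125]
ft_force: [1.0, -0.2, 0.1]
width: 53.8
grasp_force: 0.0
```

Run:
```python
from h import *
np.set_printoptions(precision=2,suppress=True)
Rm=toolG(25,15);c=ramp(20.5,20.5)+[-1,0,0]; tcp=c+9*Rm[:,2]; n=now()
print(inc(n,toW(tcp-60*Rm[:,2],Rm)),inc(n,toW(tcp,Rm)))
d=ctrl.get_image('wrist'); M=d['tool_from_camera']
E4=np.eye(4);E4[:3,:3]=n[1];E4[:3,3]=n[0]; d['extrinsics']=E4@M; np.savez('pics/wrist.npz',**d)
im=d['image'][:,:,::-1].copy(); im=cv2.resize(im,(800,600),interpolation=cv2.INTER_CUBIC); k=800/512
for q,col in (((37,-24,97),(0,0,255)),((-37,-24,97),(0,0,255)),((57,-24,97),(255,0,0)),((-57,-24,97),(255,0,0)),((0,-49.5,63),(0,255,0)),((0,-64,38),(255,255,0)),((0,85,62),(255,0,255)),((-61,141,78),(0,255,255))):
    u,v=proj(d,D2W(pose,q)[0]); cv2.circle(im,(int(u*k),int(v*k)),4,col,1)
for b in (0,60):
    for y in (-27,27):
        u,v=proj(d,n[0]+n[1]@np.array([0,y,b])); cv2.circle(im,(int(u*k),int(v*k)),3,(255,0,255),-1)
cv2.imwrite('pics/wrist2.png',im)
```

```text
(array([-0.33, -0.21, -1.02]), array([ 0.22, -0.7 ,  0.08])) (array([ 2.56, -0.52, -6.27]), array([ 0.22, -0.7 ,  0.08]))
```

View pics/wrist2.png

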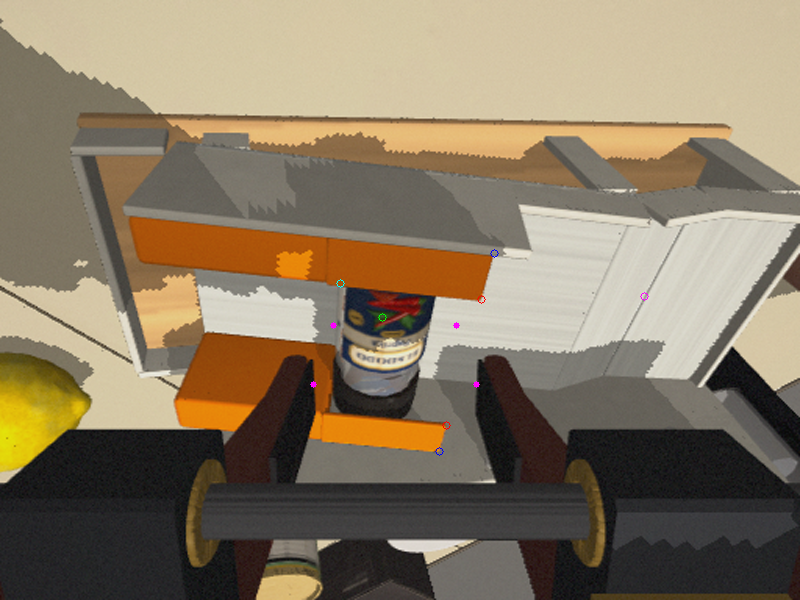

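The lips match the updated pose to within a pixel or two. The jar middle is at about (386,325), between the fingertips, and the arm was still settling when the picture was taken.

Call:
{"op": "servo_tool", "data": {
  "increments": [
    [0, 0, 0, 0, 0, 0, 0.23],
    [0, 0, 0, 0, 0, 0, 0.23],
    [0, 0, 0, 0, 0, 0, 0.23]
  ]
}}

```text
t: 3.2
ee_pos: [430.1, 126.3, 120.0]
orientation: [0.802, 2.528, 0.132]
ft_force: [0.5, 0.3, -0.3]
width: 54.1
grasp_force: 0.0
```

```bash
cat > st.py <<'E'
from h import *
np.set_printoptions(precision=2,suppress=True)
Rm=toolG(25,15);c=ramp(20.5,20.5)+[-1,0,0]; tcp=c+9*Rm[:,2]; n=now()
print(inc(n,toW(tcp-60*Rm[:,2],Rm)),inc(n,toW(tcp,Rm)),ctrl.get_obs()['ft_force'])
D=R.from_euler('z',-pose[2]).as_matrix(); P=D@(n[0]-[pose[0],pose[1],0]); Rn=D@n[1]
print('TCP disp',P,'mid at axis (9 back)',P-9*Rn[:,2],'Ltool->target in tool axes',Rn.T@(tcp-P))
E
python3 st.py
```

```text
(array([-0.24, -0.33, -1.23]), array([ 0.  , -0.48,  0.04])) (array([ 2.64, -0.64, -6.48]), array([ 0.  , -0.48,  0.04])) [ 0.5   0.34 -0.33]
TCP disp [-21.99 -58.56 120.  ] mid at axis (9 back) [-25.62 -60.85 127.92] Ltool->target in tool axes [ 4.54 -6.54 69.79]
```

Call:
{"op": "servo_tool", "data": {
  "increments": [
    [-0.2, -0.3, -1.2, 0, -0.5, 0, 0.23],
    [-0.2, -0.3, -1.2, 0, -0.5, 0, 0.23],
    [-0.2, -0.3, -1.2, 0, -0.5, 0, 0.23],
    [-0.2, -0.3, -1.2, 0, -0.5, 0, 0.23]
  ]
}}

```text
t: 3.53
ee_pos: [429.5, 125.3, 115.8]
orientation: [0.807, 2.534, 0.125]
ft_force: [-0.0, -0.2, 0.1]
width: 53.6
grasp_force: 0.0
```

```bash
python3 st.py
```

```text
(array([-0.19, -0.24, -0.8 ]), array([ 0.13, -0.95,  0.22])) (array([ 2.69, -0.55, -6.05]), array([ 0.13, -0.95,  0.22])) [-0.04 -0.24  0.14]
TCP disp [-21.81 -59.67 115.76] mid at axis (9 back) [-25.4  -61.89 123.71] Ltool->target in tool axes [ 2.61 -3.98 66.31]
```

Run:
```python
from workcell import ctrl
o=ctrl.get_obs(); print(o['qpos'].round(3),o['qvel'].round(3),o['joint_torque'].round(1))
```

```text
[ 0.426  0.283  2.365 -1.311  0.254  0.721] [-0.001  0.004 -0.001 -0.001 -0.003  0.   ] [ -0.  -31.3 -12.8  -0.4   0.4   0. ]
```

```bash
cat > st.py <<'E'
import sys
from h import *
np.set_printoptions(precision=2,suppress=True)
# args: L T axis_y axis_z d back
L,T,ay,az,d,b=map(float,sys.argv[1:7]); ax=float(sys.argv[7]) if len(sys.argv)>7 else -1
Rm=toolG(L,T); tcp=np.array([ax,ay,az])+d*Rm[:,2]; n=now(); o=ctrl.get_obs()
print('clear',clear(tcp,Rm,54))
print('inc',inc(n,toW(tcp-b*Rm[:,2],Rm)),'q',o['qpos'],'ft',o['ft_force'])
D=R.from_euler('z',-pose[2]).as_matrix(); P=D@(n[0]-[pose[0],pose[1],0]); Rn=D@n[1]
print('TCP disp',P,'at',d,'back',P-d*Rn[:,2],'err in tool axes',Rn.T@(tcp-b*Rm[:,2]-P))
E
python3 st.py 20 5 -49.5 63 7 60; python3 st.py 20 5 -49.5 63 9 0;python3 st.py 22 5 -10 73.6 8 0;python3 st.py 24 5 35 85.6 8 0
```

```text
clear [('body', np.float64(14.7), 'deck'), ('wrist', np.float64(37.8), 'deck'), ('fing', np.float64(12.3), 'lip'), ('floor', np.float64(4.0))]
inc (array([ 0.56,  0.26, -0.31]), array([-4.01,  8.71, -3.59])) q [ 0.43  0.28  2.37 -1.31  0.25  0.72] ft [-0.04 -0.24  0.14]
TCP disp [-21.81 -59.67 115.76] at 7.0 back [-24.6  -61.4  121.94] err in tool axes [-1.22  4.39  5.25]
clear [('body', np.float64(13.7), 'fwallhi'), ('wrist', np.float64(36.7), 'deck'), ('fing', np.float64(12.2), 'lip'), ('floor', np.float64(2.0))]
inc (array([ 2.55, -0.63, -6.12]), array([-4.01,  8.71, -3.59])) q [ 0.43  0.28  2.37 -1.31  0.25  0.72] ft [-0.04 -0.24  0.14]
TCP disp [-21.81 -59.67 115.76] at 9.0 back [-25.4  -61.89 123.71] err in tool axes [ 3.44 -5.56 66.27]
clear [('body', np.float64(16.6), 'deck'), ('wrist', np.float64(24.0), 'jars'), ('fing', np.float64(14.8), 'lip'), ('floor', np.float64(2.8))]
inc (array([ 5.  ,  2.46, -4.96]), array([-5.2 ,  7.11, -3.74])) q [ 0.43  0.28  2.37 -1.31  0.25  0.72] ft [-0.04 -0.24  0.14]
TCP disp [-21.81 -59.67 115.76] at 8.0 back [-25.   -61.64 122.83] err in tool axes [-1.35 35.25 65.68]
clear [('body', np.float64(17.1), 'deck'), ('wrist', np.float64(29.6), 'jars'), ('fing', np.float64(24.4), 'lip'), ('floor', np.float64(10.6))]
inc (array([ 7.82,  5.96, -3.74]), array([-6.39,  5.5 , -3.88])) q [ 0.43  0.28  2.37 -1.31  0.25  0.72] ft [-0.04 -0.24  0.14]
TCP disp [-21.81 -59.67 115.76] at 8.0 back [-25.   -61.64 122.83] err in tool axes [-6.64 81.55 66.18]
```

Joint 4 was at its limit, so I'll use a smaller tilt (L 20, T 5) at the throat. First I reorient at hover.

Call:
{"op": "servo_tool", "data": {
  "increments": [
    [0.5, 0.3, -0.3, -4, 8.7, -3.6, 0.23],
    [0.5, 0.3, -0.3, -4, 8.7, -3.6, 0.23],
    [0.5, 0.3, -0.3, -4, 8.7, -3.6, 0.23],
    [0.5, 0.3, -0.3, -4, 8.7, -3.6, 0.23],
    [0.5, 0.3, -0.3, -4, 8.7, -3.6, 0.23],
    [0.5, 0.3, -0.3, -4, 8.7, -3.6, 0.23]
  ]
}}

```text
t: 4.03
ee_pos: [434.7, 128.2, 112.5]
orientation: [0.898, 2.634, -0.047]
ft_force: [-0.3, 0.3, 0.8]
width: 54.0
grasp_force: 0.0
```

```bash
python3 st.py 20 5 -49.5 63 7 60; python3 st.py 20 5 -49.5 63 7 0
```

```text
clear [('body', np.float64(14.7), 'deck'), ('wrist', np.float64(37.8), 'deck'), ('fing', np.float64(12.3), 'lip'), ('floor', np.float64(4.0))]
inc (array([ 0.04, -0.03,  0.01]), array([0.  , 0.04, 0.02])) q [ 0.44  0.31  2.24 -0.68  0.44  0.13] ft [-0.31  0.29  0.8 ]
TCP disp [-19.56 -54.16 112.53] at 7.0 back [-21.95 -54.78 119.08] err in tool axes [-0.5   0.04  0.1 ]
clear [('body', np.float64(14.7), 'deck'), ('wrist', np.float64(37.8), 'deck'), ('fing', np.float64(12.3), 'lip'), ('floor', np.float64(4.0))]
inc (array([ 1.97, -0.89, -5.61]), array([0.  , 0.04, 0.02])) q [ 0.44  0.31  2.24 -0.68  0.44  0.13] ft [-0.31  0.29  0.8 ]
TCP disp [-19.56 -54.16 112.53] at 7.0 back [-21.95 -54.78 119.08] err in tool axes [-0.45  0.02 60.1 ]
```

Call:
{"op": "servo_tool", "data": {
  "increments": [
    [0.5, -0.2, -1.4, 0, 0, 0, 0.23],
    [0.75, -0.35, -2.1, 0, 0, 0, 0.23],
    [1, -0.45, -2.8, 0, 0, 0, 0.23],
    [1.25, -0.55, -3.5, 0, 0, 0, 0.23],
    [1.5, -0.65, -4.2, 0, 0, 0, 0.23],
    [1.75, -0.8, -4.9, 0, 0, 0, 0.23],
    [2, -0.9, -5.6, 0, 0, 0, 0.23],
    [2, -0.9, -5.6, 0, 0, 0, 0.23],
    [2, -0.9, -5.6, 0, 0, 0, 0.23]
  ]
}}

```text
t: 4.78
ee_pos: [453.6, 118.7, 56.1]
orientation: [0.899, 2.636, -0.049]
ft_force: [0.4, 0.1, -0.2]
width: 53.8
grasp_force: 0.0
```

```bash
python3 st.py 20 5 -49.5 63 7 0; python3 st.py 22 5 -10 73.6 7 0;python3 st.py 24 5 35 85.6 7 0; python3 st.py 25 0 60 90 7 0
```

```text
clear [('body', np.float64(14.7), 'deck'), ('wrist', np.float64(37.8), 'deck'), ('fing', np.float64(12.3), 'lip'), ('floor', np.float64(4.0))]
inc (array([0.08, 0.06, 0.03]), array([ 0.03, -0.08,  0.03])) q [ 0.4   0.46  2.23 -0.93  0.33  0.36] ft [ 0.36  0.07 -0.18]
TCP disp [  1.15 -49.82  56.14] at 7.0 back [ -1.23 -50.42  62.7 ] err in tool axes [-0.33  0.94 -0.12]
clear [('body', np.float64(16.5), 'deck'), ('wrist', np.float64(24.4), 'jars'), ('fing', np.float64(14.6), 'lip'), ('floor', np.float64(3.7))]
inc (array([2.55, 3.13, 1.1 ]), array([-1.22, -1.65,  0.03])) q [ 0.4   0.46  2.23 -0.93  0.33  0.36] ft [ 0.36  0.07 -0.18]
TCP disp [  1.15 -49.82  56.14] at 7.0 back [ -1.23 -50.42  62.7 ] err in tool axes [-4.18 41.15 -6.67]
clear [('body', np.float64(17.1), 'deck'), ('wrist', np.float64(30.0), 'jars'), ('fing', np.float64(24.3), 'lip'), ('floor', np.float64(11.5))]
inc (array([5.37, 6.64, 2.31]), array([-2.46, -3.21,  0.03])) q [ 0.4   0.46  2.23 -0.93  0.33  0.36] ft [ 0.36  0.07 -0.18]
TCP disp [  1.15 -49.82  56.14] at 7.0 back [ -1.23 -50.42  62.7 ] err in tool axes [ -8.52  86.96 -14.06]
clear [('body', np.float64(17.8), 'deck'), ('wrist', np.float64(33.2), 'jars'), ('fing', np.float64(36.5), 'endp'), ('floor', np.float64(14.4))]
inc (array([6.9 , 8.54, 2.75]), array([-6.7 , -1.11, -1.88])) q [ 0.4   0.46  2.23 -0.93  0.33  0.36] ft [ 0.36  0.07 -0.18]
TCP disp [  1.15 -49.82  56.14] at 7.0 back [ -1.23 -50.42  62.7 ] err in tool axes [-10.14 111.61 -16.07]
```

Call:
{"op": "servo_tool", "data": {
  "increments": [
    [0, 0, 0, 0, 0, 0, 0.05],
    [0, 0, 0, 0, 0, 0, 0.05],
    [0.25, 0.3, 0.1, -0.1, -0.2, 0, 0.05],
    [0.5, 0.6, 0.2, -0.2, -0.3, 0, 0.05],
    [0.75, 0.9, 0.3, -0.4, -0.5, 0, 0.05],
    [1, 1.2, 0.4, -0.5, -0.6, 0, 0.05],
    [1.25, 1.55, 0.55, -0.6, -0.8, 0, 0.05],
    [1.5, 1.85, 0.65, -0.7, -1, 0, 0.05],
    [1.75, 2.15, 0.75, -0.8, -1.1, 0, 0.05],
    [2, 2.45, 0.85, -1, -1.3, 0, 0.05],
    [2.25, 2.75, 1, -1.1, -1.5, 0, 0.05],
    [2.55, 3.15, 1.1, -1.2, -1.6, 0, 0.05],
    [2.55, 3.15, 1.1, -1.2, -1.6, 0, 0.05]
  ]
}}

```text
t: 5.87
ee_pos: [481.0, 151.8, 67.9]
orientation: [0.885, 2.603, -0.06]
ft_force: [0.2, -0.6, 0.5]
width: 46.1
grasp_force: 0.1
```

```bash
python3 st.py 22 5 -10 73.6 7 0;python3 st.py 24 5 35 85.6 7 0; python3 st.py 25 0 60 90 7 0
python3 - <<'E'
from h import *
a=shot('top')['image'][155:265,150:260]; n=now(); b=ctrl.get_image('wrist')['image']
c=np.zeros((600,800,3),np.uint8); c[:400,:400]=cv2.resize(a,(400,400),interpolation=cv2.INTER_CUBIC); c[:400,400:]=cv2.resize(b[:, :],(400,400),interpolation=cv2.INTER_AREA)
cv2.imwrite('pics/c3.png',c[:400,:,::-1])
E
```

```text
clear [('body', np.float64(16.5), 'deck'), ('wrist', np.float64(24.4), 'jars'), ('fing', np.float64(14.6), 'lip'), ('floor', np.float64(3.7))]
inc (array([-0.19, -0.17, -0.08]), array([-0.1,  0.1, -0. ])) q [ 0.47  0.47  2.16 -0.89  0.4   0.36] ft [ 0.2  -0.58  0.5 ]
TCP disp [ 1.98 -6.87 67.92] at 7.0 back [-0.63 -7.49 74.38] err in tool axes [ 0.64 -2.57  0.36]
clear [('body', np.float64(17.1), 'deck'), ('wrist', np.float64(30.0), 'jars'), ('fing', np.float64(24.3), 'lip'), ('floor', np.float64(11.5))]
inc (array([2.63, 3.33, 1.13]), array([-1.35, -1.46, -0.01])) q [ 0.47  0.47  2.16 -0.89  0.4   0.36] ft [ 0.2  -0.58  0.5 ]
TCP disp [ 1.98 -6.87 67.92] at 7.0 back [-0.63 -7.49 74.38] err in tool axes [-4.07 43.25 -6.7 ]
clear [('body', np.float64(17.8), 'deck'), ('wrist', np.float64(33.2), 'jars'), ('fing', np.float64(36.5), 'endp'), ('floor', np.float64(14.4))]
inc (array([4.16, 5.23, 1.57]), array([-5.56,  0.61, -2.  ])) q [ 0.47  0.47  2.16 -0.89  0.4   0.36] ft [ 0.2  -0.58  0.5 ]
TCP disp [ 1.98 -6.87 67.92] at 7.0 back [-0.63 -7.49 74.38] err in tool axes [-5.82 67.91 -8.56]
```

View pics/c3.png

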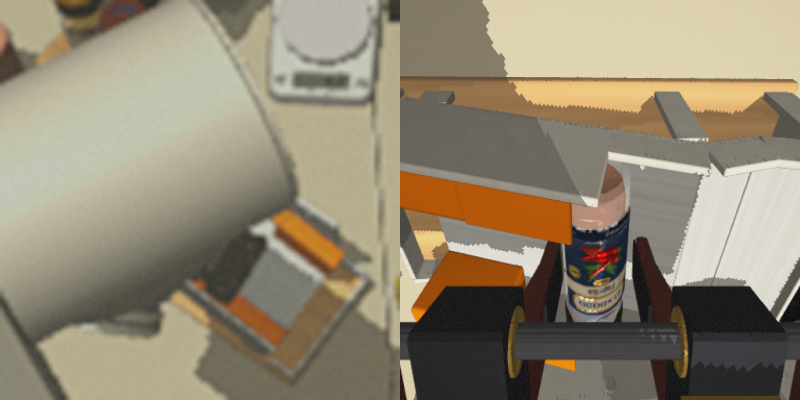

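The wrist view shows the jar lying straight between the fingers and clear of the lips. I'll continue over the crest.

Call:
{"op": "servo_tool", "data": {
  "increments": [
    [0.25, 0.35, 0.1, -0.1, -0.2, 0, 0.05],
    [0.6, 0.75, 0.25, -0.3, -0.4, 0, 0.05],
    [0.9, 1.1, 0.4, -0.5, -0.5, 0, 0.05],
    [1.2, 1.5, 0.5, -0.6, -0.7, 0, 0.05],
    [1.5, 1.9, 0.65, -0.8, -0.8, 0, 0.05],
    [1.8, 2.25, 0.75, -0.9, -1, 0, 0.05],
    [2.1, 2.65, 0.9, -1.1, -1.2, 0, 0.05],
    [2.4, 3, 1, -1.2, -1.3, 0, 0.05],
    [2.65, 3.35, 1.15, -1.4, -1.5, 0, 0.05],
    [2.95, 3.7, 1.25, -2.4, -1, -0.5, 0.05],
    [3.25, 4.1, 1.35, -3.4, -0.4, -1, 0.05],
    [3.55, 4.5, 1.45, -4.4, 0, -1.5, 0.05],
    [3.85, 4.85, 1.5, -5.5, 0.6, -2, 0.05],
    [4.15, 5.2, 1.5, -5.5, 0.6, -2, 0.05],
    [4.15, 5.2, 1.5, -5.5, 0.6, -2, 0.05]
  ]
}}

```text
t: 7.22
ee_pos: [522.7, 204.2, 82.8]
orientation: [0.898, 2.571, -0.196]
ft_force: [-0.0, 0.1, 0.4]
width: 46.0
grasp_force: 0.3
```

```bash
python3 st.py 25 0 60 89 7 0;python3 st.py 25 0 85 83 7 0
```

```text
clear [('body', np.float64(18.3), 'deck'), ('wrist', np.float64(33.2), 'jars'), ('fing', np.float64(36.5), 'endp'), ('floor', np.float64(13.4))]
inc (array([-0.  , -0.  , -0.01]), array([-0.1 ,  0.04, -0.03])) q [ 0.57  0.52  1.98 -0.75  0.63  0.29] ft [-0.    0.09  0.39]
TCP disp [ 1.96 60.03 82.77] at 7.0 back [-1.   60.02 89.12] err in tool axes [ 0.05 -0.03  0.11]
clear [('body', np.float64(21.0), 'deck'), ('wrist', np.float64(33.2), 'jars'), ('fing', np.float64(11.5), 'endp'), ('floor', np.float64(2.6))]
inc (array([ 1.55,  1.95, -0.61]), array([-0.1 ,  0.04, -0.03])) q [ 0.57  0.52  1.98 -0.75  0.63  0.29] ft [-0.    0.09  0.39]
TCP disp [ 1.96 60.03 82.77] at 7.0 back [-1.   60.02 89.12] err in tool axes [ 2.59 24.96  5.59]
```

Call:
{"op": "servo_tool", "data": {
  "increments": [
    [0.3, 0.35, -0.1, 0, 0, 0, 0.05],
    [0.5, 0.7, -0.2, 0, 0, 0, 0.05],
    [0.8, 1, -0.3, 0, 0, 0, 0.05],
    [1.05, 1.3, -0.4, 0, 0, 0, 0.05],
    [1.3, 1.65, -0.5, 0, 0, 0, 0.05],
    [1.55, 1.95, -0.6, 0, 0, 0, 0.05],
    [1.55, 1.95, -0.6, 0, 0, 0, 0.15],
    [1.55, 1.95, -0.6, 0, 0, 0, 0.2],
    [1.55, 1.95, -0.6, 0, 0, 0, 0.2],
    [1.55, 1.95, -0.6, 0, 0, 0, 0.2],
    [1.55, 1.95, -0.6, 0, 0, 0, 0.2],
    [1.55, 1.95, -0.6, 0, 0, 0, 0.2],
    [1.55, 1.95, -0.6, 0, 0, 0, 0.2],
    [1.55, 1.95, -0.6, 0, 0, 0, 0.2],
    [1.55, 1.95, -0.6, 0, 0, 0, 0.2],
    [1.55, 1.95, -0.6, 0, 0, 0, 0.2],
    [1.55, 1.95, -0.6, 0, 0, 0, 0.2],
    [1.55, 1.95, -0.6, 0, 0, 0, 0.2]
  ]
}}

```text
t: 8.72
ee_pos: [537.0, 222.2, 76.6]
orientation: [0.899, 2.571, -0.2]
ft_force: [-0.2, -0.8, -0.2]
width: 53.0
grasp_force: 0.0
```

```bash
python3 st.py 25 0 85 83 7 0
python3 - <<'E'
from h import *
a=shot('side')['image'][60:210,190:310]; b=ctrl.get_image('wrist')['image']
c=np.zeros((480,800,3),np.uint8); c[:400,:320]=cv2.resize(a,(320,400),interpolation=cv2.INTER_CUBIC); c[:360,320:]=cv2.resize(b,(480,360),interpolation=cv2.INTER_AREA)
cv2.imwrite('pics/c4.png',c[:400,:,::-1])
E
```

```text
clear [('body', np.float64(21.0), 'deck'), ('wrist', np.float64(33.2), 'jars'), ('fing', np.float64(11.5), 'endp'), ('floor', np.float64(2.6))]
inc (array([0.12, 0.15, 0.01]), array([-0.01, -0.06,  0.04])) q [ 0.59  0.56  1.93 -0.73  0.64  0.28] ft [-0.23 -0.75 -0.19]
TCP disp [ 1.94 83.09 76.55] at 7.0 back [-1.01 83.09 82.9 ] err in tool axes [-0.06  1.91 -0.09]
```

View pics/c4.png

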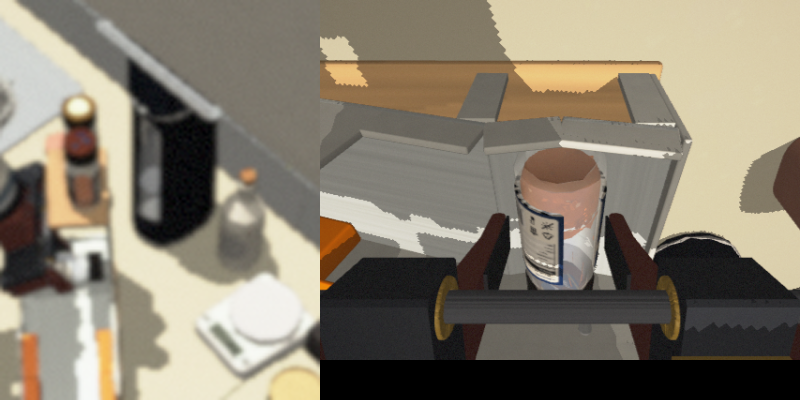

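The jar lies in the bay across the chute, between the fingers (about (560,220)). Gripping now.

Call:
{"op": "servo_tool", "data": {
  "increments": [
    [0, 0, 0, 0, 0, 0, -0.1],
    [0, 0, 0, 0, 0, 0, -0.3],
    [0, 0, 0, 0, 0, 0, -1],
    [0, 0, 0, 0, 0, 0, -1],
    [0, 0, 0, 0, 0, 0, -1],
    [0, 0, 0, 0, 0, 0, -1]
  ]
}}

```text
t: 9.32
ee_pos: [537.1, 222.4, 76.6]
orientation: [0.899, 2.571, -0.199]
ft_force: [0.3, -0.3, -0.8]
width: 40.2
grasp_force: 30.0
```

Call:
{"op": "servo_tool", "data": {
  "increments": [
    [0, 0, 0.5, 0, 0, 0, -1],
    [0, 0, 1, 0, 0, 0, -1],
    [0, 0, 1.7, 0, 0, 0, -1],
    [0, 0, 2.4, 0, 0, 0, -1],
    [0, 0, 3.2, 0, 0, 0, -1],
    [0, 0, 3.6, 0, 0, 0, -1],
    [-1, 0.8, 4.5, 0, 0, 0, -1],
    [-2, 1.6, 5.5, 0, 0, 0, -1],
    [-3.5, 2.8, 7, 0, 0, 0, -1],
    [-5.5, 4.4, 9, 0, 0, 0, -1],
    [-7.5, 6, 11, 0, 0, 0, -1],
    [-9.5, 7.5, 13, 0, 0, 0, -1],
    [-11.5, 9, 15, 0, 0, 0, -1],
    [-11.5, 9, 15, 0, 0, 0, -1],
    [-11.5, 9, 15, 0, 0, 0, -1]
  ]
}}

```text
t: 10.57
ee_pos: [421.0, 314.0, 228.1]
orientation: [0.895, 2.572, -0.195]
ft_force: [-0.4, 0.0, -1.5]
width: 40.3
grasp_force: 30.0
```

Run:
```python
from h import *
np.set_printoptions(precision=2,suppress=True)
d=shot('side'); o=ctrl.get_obs(); print(o['ee_pos'],o['qpos'],o['ft_force'],o['width'],o['grasp_force'])
t=shot('top')
for n,d in (('top',t),('side',d)):
    h=cv2.cvtColor(d['image'],cv2.COLOR_RGB2HSV)
    m=cv2.inRange(h,(36,25,90),(70,110,255)); k,l,st,ce=cv2.connectedComponentsWithStats(m)
    i=1+np.argmax(st[1:,4]); ct=max(cv2.findContours((l==i).astype(np.uint8),0,1)[0],key=len)
    W=np.array([plane(d,*c,105)[:2] for c in ct[:,0]]); print(n,st[i],W.min(0),W.max(0),cv2.minEnclosingCircle(W.astype(np.float32)))
    F=np.array([plane(d,*c,103)[:2] for c in cv2.fitEllipse(ct)[:1]]); print(cv2.fitEllipse(ct),F)
cv2.imwrite('pics/top5.png',t['image'][:,:,::-1]); 
im=t['image'];im2=d['image']
c=np.hstack([im[150:300,130:400],im2[60:210,150:]] ) if False else np.hstack([cv2.resize(im[140:290,130:400],(400,222)),cv2.resize(im2[100:370,150:480],(400,327))[:222]]); cv2.imwrite('pics/c5.png',np.vstack([np.hstack([cv2.resize(im[140:290,130:400],(400,327)),cv2.resize(im2[100:370,150:480],(400,327))])])[:,:,::-1])
```

```text
[421.21 312.84 226.99] [ 0.87  0.28  1.91 -0.52  1.    0.27] [ 0.48 -0.79 -1.47] 39.984997551954294 29.999787211418152
top [ 303  188   73   68 3860] [ 297.03 -430.5 ] [ 540.33 -186.21] ((418.95245361328125, -308.66510009765625), 123.39397430419922)
((339.04351806640625, 221.5265655517578), (65.89921569824219, 72.69127655029297), 115.72978973388672) [[ 415.74 -308.32]]
side [ 258  249   84   81 5294] [ 299.54 -429.02] [ 542.17 -186.49] ((420.3444519042969, -307.599609375), 122.91903686523438)
((299.80828857421875, 288.9580993652344), (78.63546752929688, 83.8476333618164), 118.71382904052734) [[ 417.2  -311.72]]
```

View pics/c5.png

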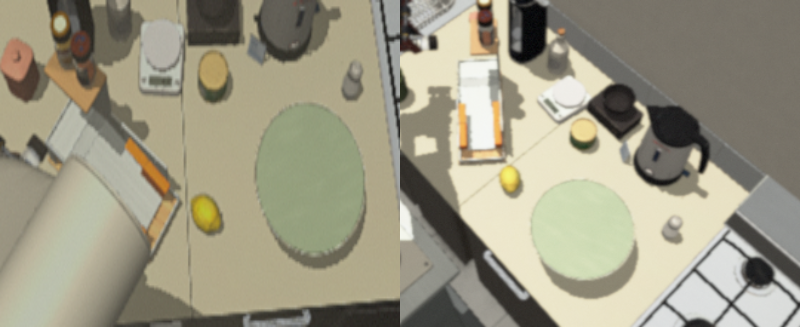

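Both cameras put the bowl's centre at about (419.5,-308), and the jar is held. I'll carry it across and ease the lean to 17°.

Call:
{"op": "servo_tool", "data": {
  "increments": [
    [0, -2, 0, 1.5, 2, 0, -1],
    [0, -5, 0, 3, 4, 0, -1],
    [0, -9, 0, 5, 6.3, 0, -1],
    [0.5, -13, 0, 5, 6.3, 0, -1],
    [1, -17, 0, 5, 6.3, 0, -1],
    [1.5, -21, 0, 5, 6.3, 0, -1],
    [2, -25, 0, 5, 6.3, 0, -1],
    [2.5, -29, 0, 5, 6.3, 0, -1],
    [3, -33, 0, 5, 6.3, 0, -1],
    [3, -37, 0, 5, 6.3, 0, -1],
    [3, -41, 0, 5, 6.3, 0, -1],
    [2.5, -45, 0, 5, 6.3, 0, -1],
    [2, -49, 0, 5, 6.3, 0, -1],
    [1.5, -53, 0, 5, 6.3, 0, -1],
    [1, -57, 0, 5, 6.3, 0, -1],
    [0.6, -60, 0, 5, 6.3, 0, -1],
    [0.6, -62.6, 0, 5, 6.3, 0, -1],
    [0.6, -62.6, 0, 5, 6.3, 0, -1],
    [0.6, -62.6, 0, 5, 6.3, 0, -1]
  ]
}}

```text
t: 12.25
ee_pos: [426.3, -315.3, 225.1]
orientation: [0.951, 2.7, -0.141]
ft_force: [-0.5, 0.9, -1.3]
width: 40.1
grasp_force: 30.0
```

Run:
```python
from h import *
np.set_printoptions(precision=2,suppress=True)
n=now();o=ctrl.get_obs(); print(o['qpos'],o['ft_force'],o['width'])
Rt=toW(np.zeros(3),toolG(17,0))[1]
print(inc(n,(np.array([427,-314,120.]),Rt)))
print('jar c',n[0]-7*n[1][:,2],'jar dir', R.from_matrix(n[1]).apply(-R.from_euler('y',0).apply([np.cos(np.radians(25)),0,np.sin(np.radians(25))])))
```

```text
[-0.65  0.17  2.03 -0.01  0.65 -1.54] [-0.52  0.95 -1.29] 40.10480934759955
(array([  0.07,   0.13, -10.51]), array([-0.12, -0.24,  0.29]))
jar c [ 424.77 -314.01  231.82] jar dir [ 0.58 -0.47  0.67]
```

Call:
{"op": "servo_tool", "data": {
  "increments": [
    [0, 0, -2, 0, 0, 0, -1],
    [0, 0, -5, 0, 0, 0, -1],
    [0.1, 0.1, -8, 0, 0, 0, -1],
    [0.1, 0.1, -10.5, 0, 0, 0, -1],
    [0.1, 0.1, -12.5, 0, 0, 0, -1],
    [0.1, 0.1, -14, 0, 0, 0, -1],
    [0.1, 0.1, -15, 0, 0, 0, -1],
    [0.1, 0.1, -15, 0, 0, 0, -1],
    [0.1, 0.1, -15, 0, 0, 0, -1]
  ]
}}

```text
t: 13.0
ee_pos: [428.7, -312.0, 76.2]
orientation: [0.944, 2.701, -0.141]
ft_force: [-0.7, 0.6, -0.4]
width: 40.0
grasp_force: 30.0
```

Run:
```python
from h import *
np.set_printoptions(precision=2,suppress=True)
n=now();o=ctrl.get_obs(); print(o['ee_pos'],o['ft_force'],o['moment'])
d=ctrl.get_image('wrist'); s=ctrl.get_image('side')
c=np.hstack([cv2.resize(d['image'],(440,330)),cv2.resize(s['image'][180:380,220:420],(330,330),interpolation=cv2.INTER_CUBIC)])
cv2.imwrite('pics/c6.png',c[:,:,::-1])
```

```text
[ 428.68 -312.05   76.16] [-0.73  0.56 -0.4 ] [ 0.17 -0.03  0.03]
```

View pics/c6.png

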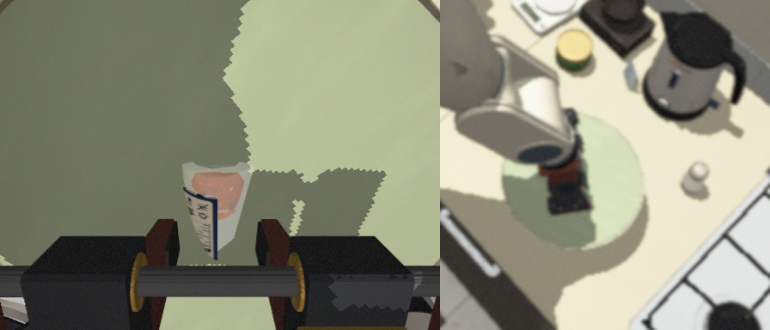

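The jar is held centrally over the bowl floor, and the gripper body is clear of the rim. Now a slow descent while watching the force.

Call:
{"op": "servo_tool", "data": {
  "increments": [
    [0, 0, -0.4, 0, 0, 0, -1],
    [0, 0, -0.8, 0, 0, 0, -1],
    [0, 0, -1.2, 0, 0, 0, -1],
    [0, 0, -1.6, 0, 0, 0, -1],
    [0, 0, -2, 0, 0, 0, -1],
    [0, 0, -2.3, 0, 0, 0, -1],
    [0, 0, -2.6, 0, 0, 0, -1],
    [0, 0, -2.6, 0, 0, 0, -1]
  ]
}}

```text
t: 13.77
ee_pos: [428.7, -312.5, 49.8]
orientation: [0.944, 2.701, -0.141]
ft_force: [-0.5, 0.3, -0.7]
width: 40.0
grasp_force: 30.0
```

Call:
{"op": "servo_tool", "data": {
  "increments": [
    [0, 0, -0.2, 0, 0, 0, -1],
    [0, 0, -0.4, 0, 0, 0, -1],
    [0, 0, -0.6, 0, 0, 0, -1],
    [0, 0, -0.6, 0, 0, 0, -1]
  ]
}}

```text
t: 14.1
ee_pos: [428.9, -312.7, 44.3]
orientation: [0.944, 2.7, -0.141]
ft_force: [0.7, 0.9, -0.3]
width: 40.1
grasp_force: 30.0
```

Call:
{"op": "servo_tool", "data": {
  "increments": [
    [0, 0, -0.2, 0, 0, 0, -1],
    [0, 0, -0.3, 0, 0, 0, -1],
    [0, 0, -0.3, 0, 0, 0, -1]
  ]
}}

```text
t: 14.35
ee_pos: [428.9, -312.6, 41.5]
orientation: [0.944, 2.7, -0.141]
ft_force: [-1.3, 0.9, 2.6]
width: 40.4
grasp_force: 30.0
```

Call:
{"op": "servo_tool", "data": {
  "increments": [
    [0, 0, -0.1, 0, 0, 0, -1],
    [0, 0, -0.2, 0, 0, 0, -1],
    [0, 0, -0.2, 0, 0, 0, -1],
    [0, 0, -0.2, 0, 0, 0, -1]
  ]
}}

```text
t: 14.68
ee_pos: [428.6, -312.4, 39.5]
orientation: [0.944, 2.7, -0.141]
ft_force: [-3.9, 3.3, 3.9]
width: 39.9
grasp_force: 30.0
```

```bash
python3 -c "
from workcell import ctrl
o=ctrl.get_obs(); print(o['ft_force'].round(2),o['moment'].round(3),o['ee_pos'].round(1))"
```

```text
[-3.93  3.26  3.86] [0.27  0.182 0.011] [ 428.6 -312.4   39.5]
```

The horizontal force shows the cap end touching the wall on the far side, so I'll move back about 8 mm and then down.

Call:
{"op": "servo_tool", "data": {
  "increments": [
    [-0.2, 0.15, 0, 0, 0, 0, -1],
    [-0.4, 0.3, 0, 0, 0, 0, -1],
    [-0.6, 0.5, 0, 0, 0, 0, -1],
    [-0.7, 0.5, -0.1, 0, 0, 0, -1],
    [-0.7, 0.5, -0.3, 0, 0, 0, -1],
    [-0.7, 0.5, -0.3, 0, 0, 0, -1]
  ]
}}

```text
t: 15.18
ee_pos: [421.9, -307.7, 36.2]
orientation: [0.944, 2.7, -0.141]
ft_force: [0.9, 0.3, -1.0]
width: 40.4
grasp_force: 30.0
```

Call:
{"op": "servo_tool", "data": {
  "increments": [
    [0, 0, -0.1, 0, 0, 0, -1],
    [0, 0, -0.2, 0, 0, 0, -1],
    [0, 0, -0.2, 0, 0, 0, -1]
  ]
}}

```text
t: 15.43
ee_pos: [422.1, -307.8, 34.4]
orientation: [0.944, 2.7, -0.141]
ft_force: [-0.1, 0.3, -1.0]
width: 40.4
grasp_force: 30.0
```

Call:
{"op": "servo_tool", "data": {
  "increments": [
    [0, 0, -0.1, 0, 0, 0, -1],
    [0, 0, -0.2, 0, 0, 0, -1],
    [0, 0, -0.2, 0, 0, 0, -1]
  ]
}}

```text
t: 15.68
ee_pos: [422.0, -307.7, 32.4]
orientation: [0.944, 2.7, -0.141]
ft_force: [0.3, 0.1, -1.1]
width: 40.2
grasp_force: 30.0
```

Call:
{"op": "servo_tool", "data": {
  "increments": [
    [0, 0, -0.1, 0, 0, 0, -1],
    [0, 0, -0.2, 0, 0, 0, -1],
    [0, 0, -0.2, 0, 0, 0, -1]
  ]
}}

```text
t: 15.93
ee_pos: [422.1, -307.8, 30.5]
orientation: [0.944, 2.7, -0.141]
ft_force: [-0.5, 0.2, 0.7]
width: 40.2
grasp_force: 30.0
```

Call:
{"op": "servo_tool", "data": {
  "increments": [
    [0, 0, -0.1, 0, 0, 0, -1],
    [0, 0, -0.15, 0, 0, 0, -1],
    [0, 0, -0.15, 0, 0, 0, -1]
  ]
}}

```text
t: 16.18
ee_pos: [421.9, -307.7, 29.2]
orientation: [0.944, 2.7, -0.141]
ft_force: [-2.1, 1.2, 4.9]
width: 40.4
grasp_force: 30.0
```

Run:
```python
from h import *
o=ctrl.get_obs(); print(o['ft_force'].round(2),o['moment'].round(3),o['ee_pos'].round(1))
d=ctrl.get_image('wrist'); s=ctrl.get_image('side')
c=np.hstack([cv2.resize(d['image'][150:384,120:392],(460,396),interpolation=cv2.INTER_CUBIC),cv2.resize(s['image'][230:350,240:360],(330,396),interpolation=cv2.INTER_CUBIC)])
cv2.imwrite('pics/c7.png',c[:,:,::-1])
```

```text
[-2.1   1.24  4.89] [ 0.063 -0.014  0.02 ] [ 421.9 -307.7   29.2]
```

View pics/c7.png

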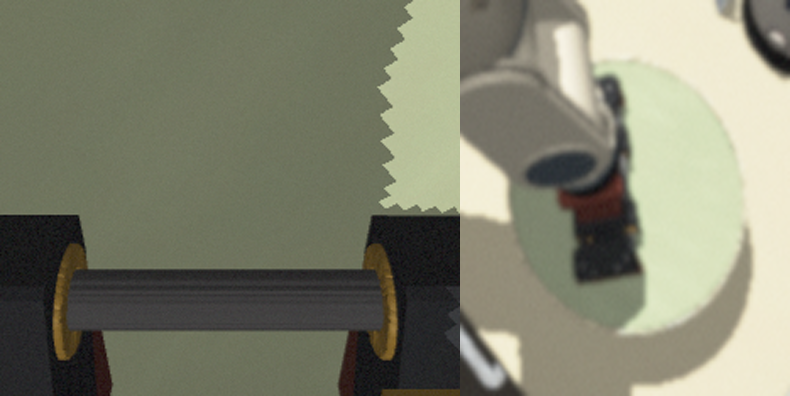

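The last crop does not show the jar. In this rendering the bowl's green surface hides everything below its rim. The forces show contact from below: about 5 N up, with the jar nearly level by its height (axis about z 36). I'll release gently with a small opening and rise straight up.

Call:
{"op": "servo_tool", "data": {
  "increments": [
    [0, 0, 0, 0, 0, 0, -0.06],
    [0, 0, 0, 0, 0, 0, -0.02],
    [0, 0, 0, 0, 0, 0, 0.02],
    [0, 0, 0, 0, 0, 0, 0.06],
    [0, 0, 0, 0, 0, 0, 0.1],
    [0, 0, 0, 0, 0, 0, 0.15],
    [0, 0, 0, 0, 0, 0, 0.2],
    [0, 0, 0, 0, 0, 0, 0.2],
    [0, 0, 0, 0, 0, 0, 0.2],
    [0, 0, 0, 0, 0, 0, 0.2],
    [0, 0, 0, 0, 0, 0, 0.2],
    [0, 0, 0, 0, 0, 0, 0.2]
  ]
}}

```text
t: 17.28
ee_pos: [422.0, -307.7, 29.1]
orientation: [0.944, 2.7, -0.141]
ft_force: [-0.5, -0.5, -0.1]
width: 52.6
grasp_force: 0.0
```

Call:
{"op": "servo_tool", "data": {
  "increments": [
    [0, 0, 0.3, 0, 0, 0, 0.2],
    [0, 0, 0.8, 0, 0, 0, 0.2],
    [0, 0, 1.4, 0, 0, 0, 0.2],
    [0, 0, 2, 0, 0, 0, 0.2],
    [0, 0, 2.8, 0, 0, 0, 0.2],
    [0, 0, 3.6, 0, 0, 0, 0.2],
    [0, 0, 3.6, 0, 0, 0, 0.2]
  ]
}}

```text
t: 17.87
ee_pos: [422.9, -308.4, 67.1]
orientation: [0.943, 2.697, -0.143]
ft_force: [0.4, 0.9, 0.6]
width: 52.6
grasp_force: 0.0
```

Released without disturbance. Now I rise clear and check the scene numerically from all the cameras.

Call:
{"op": "servo_tool", "data": {
  "increments": [
    [0, 0, 2, 0, 0, 0, 0.2],
    [0, 0, 5, 0, 0, 0, 0.2],
    [0, 0, 8, 0, 0, 0, 0.2],
    [0, 0, 12, 0, 0, 0, 0.2],
    [0, 0, 16, 0, 0, 0, 0.2],
    [-2, 4, 19, 0, 0, 0, 0.2],
    [-3, 8, 22, 0, 0, 0, 0.2],
    [-3, 12, 22, 0, 0, 0, 0.2],
    [-3, 16, 22, 0, 0, 0, 0.2],
    [-3, 20, 22, 0, 0, 0, 0.2],
    [-3, 20, 22, 0, 0, 0, 0.2],
    [-3, 20, 22, 0, 0, 0, 0.2]
  ]
}}

```text
t: 18.87
ee_pos: [391.7, -105.0, 285.5]
orientation: [0.937, 2.701, -0.14]
ft_force: [-0.3, 0.5, -0.1]
width: 52.3
grasp_force: 0.0
```

Run:
```python
from h import *
np.set_printoptions(precision=1,suppress=True)
o=ctrl.get_obs(); print(o['ee_pos'],o['ft_force'],o['width'])
for n in ('top','side'):
    d=shot(n); h=cv2.cvtColor(d['image'],cv2.COLOR_RGB2HSV)
    m=cv2.inRange(h,(36,25,90),(70,110,255)); k,l,st,ce=cv2.connectedComponentsWithStats(m)
    i=1+np.argmax(st[1:,4]); ct=max(cv2.findContours((l==i).astype(np.uint8),0,1)[0],key=len)
    W=np.array([plane(d,*c,105)[:2] for c in ct[:,0]]); print(n,'bowl',st[i],cv2.minEnclosingCircle(W.astype(np.float32)))
    H=np.zeros(m.shape,np.uint8); cv2.fillPoly(H,[cv2.convexHull(ct)],1); hole=cv2.erode(H,np.ones((7,7)))&(m==0)
    k,l,st,ce=cv2.connectedComponentsWithStats(hole.astype(np.uint8))
    for j in range(1,k):
        if st[j,4]>15: 
            px=np.argwhere(l==j)[:,::-1]; print('non-green in bowl',st[j],'centre@z40',plane(d,*ce[j],40),'RGB',d['image'][l==j].mean(0)); P=np.array([plane(d,*q,45)[:2] for q in px]); print(cv2.minAreaRect(P.astype(np.float32)))
    my=cv2.inRange(h,(22,150,100),(32,255,255)); my[:,:200]=0; M=cv2.moments(my,True)
    if M['m00']: print('lemon',plane(d,M['m10']/M['m00'],M['m01']/M['m00'],29))
```

```text
[ 391.7 -105.   285.5] [-0.3  0.5 -0.1] 52.29069774610275
top bowl [ 305  188   71   68 3731] ((418.8192443847656, -308.5726013183594), 123.45205688476562)
non-green in bowl [308 211   6  14  46] centre@z40 [ 462.2 -221.    40. ] RGB [65.4 66.  58.7]
((456.80328369140625, -222.9996337890625), (17.750274658203125, 49.11952590942383), 83.66107940673828)
side bowl [ 259  249   83   81 5278] ((420.6535339355469, -308.8083190917969), 123.39295959472656)
lemon [389.6 -80.8  29. ]
```

Run:
```python
from h import *
np.set_printoptions(precision=1,suppress=True)
for n in ('top','side'):
    d=np.load(f'pics/{n}.npz'); h=cv2.cvtColor(d['image'],cv2.COLOR_RGB2HSV)
    my=cv2.inRange(h,(22,150,100),(32,255,255)); k,l,st,ce=cv2.connectedComponentsWithStats(my)
    print(n,[(st[i].tolist()) for i in range(1,k) if st[i,4]>5])
```

```text
top [[17, 146, 13, 8, 78]]
side [[20, 6, 5, 8, 29], [165, 46, 10, 12, 66], [234, 247, 14, 11, 91]]
```

Call:
{"op": "servo_tool", "data": {
  "increments": [
    [0, -4, 2, 0, 0, 0, 0.2],
    [0, -8, 2, 0, 0, 0, 0.2],
    [0, -12, 2, 0, 0, 0, 0.2],
    [0, -16, 2, 0, 0, 0, 0.2],
    [0, -20, 2, 0, 0, 0, 0.2],
    [-1, -24, 2, 0, 0, 0, 0.2],
    [-1, -28, 2, 0, 0, 0, 0.2],
    [-1, -28, 2, 0, 0, 0, 0.2]
  ]
}}

```text
t: 19.63
ee_pos: [380.5, -395.7, 305.2]
orientation: [0.952, 2.695, -0.146]
ft_force: [-0.1, -0.5, 0.2]
width: 52.7
grasp_force: 0.0
```

Run:
```python
from h import *
np.set_printoptions(precision=1,suppress=True)
o=ctrl.get_obs(); print(o['ee_pos'])
for n in ('top','side'):
    d=shot(n); h=cv2.cvtColor(d['image'],cv2.COLOR_RGB2HSV)
    my=cv2.inRange(h,(22,150,100),(32,255,255)); k,l,st,ce=cv2.connectedComponentsWithStats(my)
    print(n,[(st[i].tolist(),plane(d,*ce[i],29)) for i in range(1,k) if st[i,4]>30])
n=now(); d=ctrl.get_image('wrist'); E4=np.eye(4);E4[:3,:3]=n[1];E4[:3,3]=n[0]; d['extrinsics']=E4@d['tool_from_camera']; np.savez('pics/wrist.npz',**d)
h=cv2.cvtColor(d['image'],cv2.COLOR_RGB2HSV); print('bowl centre px',proj(d,(419,-308,35)),proj(d,(419,-308,100)))
g=cv2.inRange(h,(30,20,40),(75,140,255)); print('green frac rows/cols grid'); print((cv2.resize(g,(32,24),interpolation=cv2.INTER_AREA)>127).astype(int).tolist().__str__().replace('], [','\n').replace(', ',''))
```

```text
[ 380.5 -395.7  305.2]
top [([17, 146, 13, 8, 77], array([802.3, 836.4,  29. ]))]
side [([165, 46, 10, 12, 65], array([793.9, 837.7,  29. ]))]
bowl centre px (np.float64(329.7994546369878), np.float64(72.9583614476651)) (np.float64(342.2520395760446), np.float64(89.59420528271087))
green frac rows/cols grid
[[00000000000000011111111111111100
00000000000000011111111111111100
00000000000000111111111111111100
00000000000000111111111111111100
00000000000000111111111111111100
00000000000000111111111111111100
00000000000000111111111111111000
00000000000000111111111111111000
00000000000000111111111111110000
00000000000000011111111111100000
00000000000000001111111111000000
00000000000000000111111100000000
00000000000000000000000000000000
00000000000000000000000000000000
00000000000000000000000000000000
00000000000000000000000000000000
00000000000000000000000000000000
00000000000000000000000000000000
00000000000000000000000000000000
00000000000000000000000000000000
00000000000000000000000000000000
00000000000000000000000000000000
00000000000000000000000000000000
00000000000000000000000000000000]]
```

The lemon's outline in the side view (columns 234–248, bottom row 258) is the same as at the start, and the bowl has moved less than about 1 mm. The gripper is empty and clear, so I'm handing in.

```bash
python3 -c "
from workcell import ctrl
print(ctrl.close_job())"
```

```text
the job is handed in; nothing more can be done
None
```

I pushed the jar up to the bay, lifted it out, laid it in the bowl with light contact (about 5 N) and handed the job in. I could not see it in the bowl, because the rendered bowl surface hides whatever is below the rim, so its final position rests on the grip and force readings.

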